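# Load the splined micro-tube carriers onto the bench mixer

## Robot

A 6-joint arm with a two-finger parallel gripper is mounted at the origin on a cart in front of the work surface, level with it; the furniture and walls round the work are solid. World frame = base frame: x ahead of the robot, y to its left, z up, the work surface at z = 0. Lengths are in mm, angles in rad, forces in N, time in s.
With the tool pointing down it reaches from about 350 to 975 mm from the base axis. Payload 7.1 kg.
Tool frame: the origin (TCP) lies between the finger pads; the fingertips stand 19 mm ahead of it and the grasp point (between the pads) is the TCP (ctrl.tcp_to_tips is the distance from the TCP to the fingertips, in mm); z points along the fingers, y is the line along which they close (so a half turn about z gives the same grasp; the last joint's range is limited). The gripper opens to 88 mm and grips with 3 to 60 N. Pads are 20 mm wide; open, the fingers measure 115 mm over their backs; the gripper's body (75 mm by 178 mm) begins 61 mm behind the grasp point.
Start: joints at [-1.16, 0.423, 1.63, -0, 1.089, -0.019], TCP at [260.446, -568.131, 241.675] pointing down, gripper open.
Joint ranges: [-3, 3], [-0.9, 2.11], [0.09, 2.58], [-1.31, 4.45], [0.11, 2.69], [-2.54, 2.54]. Speed limits (rad/s): [2.39, 2.39, 3.01, 3.14, 3.14, 3.14].

## Interface

Orientations are given as a rotation vector (axis times angle).
In Python, from workcell import status, optics, ctrl gives the robot as it stands. The module is installed in compiled form; this text tells all that it offers.
- The arm moves only by the shell command python3 -m inch 'ROWS'. ROWS is JSON, a list that holds one entry, the list of rows, each a list of 7 numbers: the shift along the tool's x, y, z in mm, then the turn, a rotation vector about the tool's x, y, z in rad, then the opening in per cent of the stroke, from 0 (shut) to 100 (fully open). A call has 1 to 20 rows; each row is the pose to reach, as a shift and turn from the pose commanded when the call began, along the tool's axes at that moment; what a row does not reach only later rows make up. A row lasts 1/10 s, in which the tool goes at most 50 mm and 8.59 degrees, less where a joint would pass 70% of its speed; a pose out of reach is approached as far as the arm can. A call with a gripper value outside its range is refused whole. The fingers move at their own pace and stop on an object; the grip force is fixed at half the most. Time passes only in rows, so rows that repeat a pose let the fingers close. It gives the time, the measured TCP pose, the force, the opening and the grip force at its end, in the units of the state.
- status.get_obs(): the state, without advancing time (a new reading comes with each control period).
- optics.get_image(name): name is "scene" or "top" or "wrist"; returns a dict with "frame" (400x640x3 uint8, red, green, blue), "fx", "fy", "cx", "cy" (pixels), "rvec" (rotation vector, rad) and "tvec" (3), from world to camera coordinates, as OpenCV has them; the wrist camera has in their place "hand_eye" (4x4, takes a point from camera to tool coordinates, whose origin is the TCP and whose axes are the flange's). Camera axes: x right, y down, z forward; pixel columns grow to the right and rows downward; lengths in mm; the calibration is good to about 2 mm. A picture is of the moment at which its call begins: read the wrist's pose just before it. There is no depth.
- ctrl.close_job(): hands the job in; it is judged then, once.
The state is a dict: "t": time; "qpos": joint angles; "qvel": joint speeds; "joint_torque": joint torques, N m; "ee_pos": TCP position; "orientation": TCP orientation; "ft_force": force on the tool from outside, world axes, zero at the start; "moment": the same for the moment, N m; "width": finger opening in mm; "grasp_force": force on a finger pad.
Only numpy, scipy, OpenCV 4.12 (cv2) and the standard library are available. Lean on these libraries where they do the work, as an engineer would, in place of code of your own. Each camera call takes 0.05 s, during which the arm holds its last target. There are 200 camera calls.

## Task

Slide the bench mixer along the table, without lifting it, from the green mark to the blue loading mark. There, fit every white carrier on the table onto an orange stub of its own (any stub), turning it until its splines line up so that it slides fully home on the deck. Then slide the loaded mixer back onto the green running mark, centred and square to it, let go, and press its green start button right down, leaving the other things on the table where they are.

Things in the scene. Friction and masses are not known exactly. Their poses are not given: they have to be found in the camera images.
- mixer_handle (a point): Square bench mixer: grey deck 156 x 156 mm, 22 mm high, loose on the table (0.7 kg, slides under a few N), four orange stubs, black grip post in its middle: 40 mm long (x), 24 mm thick (y, grip across this), top 86 mm above the table. This point: in the post, on the deck's centre, 70 mm above the mixer's underside. x, y along the deck's sides; z up.
- mark_load: Blue loading mark painted on the table: four corner angles round a 156 mm square with a blue cross in the middle. Flat (no height). Origin at its centre on the table; x and y along the sides of the square.
- mark_run: Green running mark painted on the table: four corner angles round a 156 mm square with a green disc (40 mm) in the middle. Flat. Origin at its centre on the table; x and y along the sides of the square. The mixer starts roughly on it, somewhat off centre and askew.
- start_top (a point): Green round start button, 22 mm wide, on a low box in front of the mixer's deck, 98 mm from the deck's centre along the mixer's -x. This point: centre of the button's upper face, 49 mm above the mixer's underside when released. Pressed straight down it sinks 6 mm against a spring; about 5 N takes it fully down; it springs back.
- start (a joint): How far the start button is pressed in: 0 released, 0.006 m fully down.
- stub_1_top (a point): Orange stub on the mixer, 46 mm from the deck's centre along x and y: an upright cross of two blades 34 mm long, 11 mm thick, 20 mm tall (top 5 mm narrowed to 30 x 7 mm). Point: on its axis at its top, 42 mm above the mixer's underside. x, y along the blades (a quarter turn is the same). Each stands at its own turn; turns stiffly (0.15 N m) about z and stays.
- stub_2_top (a point): Orange stub on the mixer, 46 mm from the deck's centre along x and y: an upright cross of two blades 34 mm long, 11 mm thick, 20 mm tall (top 5 mm narrowed to 30 x 7 mm). Point: on its axis at its top, 42 mm above the mixer's underside. x, y along the blades (a quarter turn is the same). Each stands at its own turn; turns stiffly (0.15 N m) about z and stays.
- stub_3_top (a point): Orange stub on the mixer, 46 mm from the deck's centre along x and y: an upright cross of two blades 34 mm long, 11 mm thick, 20 mm tall (top 5 mm narrowed to 30 x 7 mm). Point: on its axis at its top, 42 mm above the mixer's underside. x, y along the blades (a quarter turn is the same). Each stands at its own turn; turns stiffly (0.15 N m) about z and stays.
- stub_4_top (a point): Orange stub on the mixer, 46 mm from the deck's centre along x and y: an upright cross of two blades 34 mm long, 11 mm thick, 20 mm tall (top 5 mm narrowed to 30 x 7 mm). Point: on its axis at its top, 42 mm above the mixer's underside. x, y along the blades (a quarter turn is the same). Each stands at its own turn; turns stiffly (0.15 N m) about z and stays.
- carrier_a_grip (a point): Carrier, maybe absent: white disc 60 mm wide, 28 mm high, four orange ribs, on top a blue square grip 26 x 26 x 36 mm (64 mm in all, 90 g). Point: on its axis in the grip, 50 mm above its underside. Below, a cross bore 22 mm deep, slots 14.5 mm wide, fits any stub. Ribs, slots, grip faces lie along x, y (quarter turn is the same). Home, it rests on the deck, point 72 mm above the table.
- carrier_b_grip (a point): Carrier, maybe absent: white disc 60 mm wide, 28 mm high, four orange ribs, on top a blue square grip 26 x 26 x 36 mm (64 mm in all, 90 g). Point: on its axis in the grip, 50 mm above its underside. Below, a cross bore 22 mm deep, slots 14.5 mm wide, fits any stub. Ribs, slots, grip faces lie along x, y (quarter turn is the same). Home, it rests on the deck, point 72 mm above the table.
- carrier_c_grip (a point): Carrier, maybe absent: white disc 60 mm wide, 28 mm high, four orange ribs, on top a blue square grip 26 x 26 x 36 mm (64 mm in all, 90 g). Point: on its axis in the grip, 50 mm above its underside. Below, a cross bore 22 mm deep, slots 14.5 mm wide, fits any stub. Ribs, slots, grip faces lie along x, y (quarter turn is the same). Home, it rests on the deck, point 72 mm above the table.
- carrier_d_grip (a point): Carrier, maybe absent: white disc 60 mm wide, 28 mm high, four orange ribs, on top a blue square grip 26 x 26 x 36 mm (64 mm in all, 90 g). Point: on its axis in the grip, 50 mm above its underside. Below, a cross bore 22 mm deep, slots 14.5 mm wide, fits any stub. Ribs, slots, grip faces lie along x, y (quarter turn is the same). Home, it rests on the deck, point 72 mm above the table.
- beaker: Bystander: small glass beaker, 46 mm wide, 60 mm high; origin at the centre of its underside. Not to be moved.
- vial: Bystander: glass vial with grey stopper, 22 mm wide, 48 mm high; origin at the centre of its underside. Not to be moved.
- timer: Bystander: cream kitchen timer, 26 x 62 x 46 mm; origin at the centre of its underside. Not to be moved.
Not all that is in view belongs to the job. Leave any purple or red look-alike of the part that bears carrier_b_grip alone.

How it is judged:
By the outcome, as a careful person would: the job done as asked, in the order asked, and still so for the second after the job is handed in, with the robot touching nothing.
Of carrier_a, carrier_b, carrier_c, carrier_d only 3 to 4 are there at a start; the rules pass over those that are not, and their reading is None.
At some moment in a run one of carrier_a, carrier_b, carrier_c, carrier_d may be knocked a few centimetres aside while the robot is not near it.
Once in a run the grip may slacken for a moment while it holds something.
It also fails if it takes over 210 s, if anything falls off the work surface, if the arm or the gripper's body presses on something with over 40 N, if the wrist force passes 120 N, or if a joint passes its speed limit or range.

## Working session

There is one attempt and no reset: what is moved stays moved. The work goes in short steps, Python scripts to look and compute and a shell command to move; the robot and the scene stay as the last step left them, time stands still between calls to the robot, and variables do not carry over. Pictures are saved under pics/ and viewed, at most 14 in all, crops included, and the job is handed in when it is done.

```bash
mkdir -p pics; python3 - <<'E'
from workcell import status, optics, ctrl
import cv2,numpy as np
o=status.get_obs(); print({k:np.round(v,3).tolist() for k,v in o.items()})
for n in("scene","top"):
    d=optics.get_image(n); cv2.imwrite(f"pics/{n}0.png",d["frame"][:,:,::-1]); print(n,{k:np.round(v,4).tolist() for k,v in d.items() if k!="frame"})
d=optics.get_image("wrist");print({k:np.round(v,4).tolist() for k,v in d.items() if k!="frame"})
E
```

```text
{'t': 0.0, 'qpos': [-1.16, 0.424, 1.631, 0.0, 1.089, -0.019], 'qvel': [-0.001, 0.0, 0.001, -0.0, -0.0, -0.002], 'joint_torque': [-0.002, -54.463, -27.367, 0.064, 0.023, -0.0], 'ee_pos': [260.255, -567.661, 240.917], 'orientation': [-3.068, -0.67, 0.0], 'ft_force': [-0.614, 0.241, 0.422], 'moment': [-0.015, -0.017, 0.054], 'grasp_force': 0.0, 'width': 87.731}
scene {'fx': 444.4677, 'fy': 444.4677, 'cx': 323.7594, 'cy': 204.1693, 'rvec': [0.9584, -2.2548, 1.2914], 'tvec': [457.4294, 240.5816, 830.2612]}
top {'fx': 397.1038, 'fy': 397.1038, 'cx': 311.8995, 'cy': 200.4838, 'rvec': [2.0831, -2.136, 0.1742], 'tvec': [122.7651, 545.8527, 852.8541]}
{'fx': 293.6012, 'fy': 293.6012, 'cx': 319.0403, 'cy': 200.6456, 'hand_eye': [[-0.0012, -0.955, -0.2967, 81.9016], [1.0, -0.0012, -0.0002, -0.165], [-0.0002, -0.2967, 0.955, -144.3055], [0.0, 0.0, 0.0, 1.0]]}
```

View pics/top0.png

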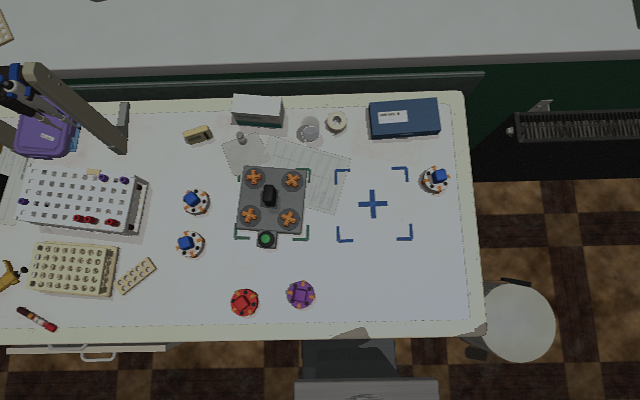

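View pics/scene0.png

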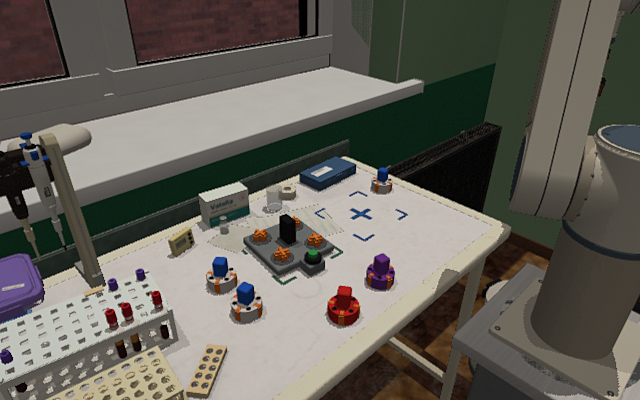

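The real carriers (blue grip on a white disc) are at top-image pixels (196,202), (190,243) and (436,178). The look-alikes to avoid are red at (244,301) and purple at (300,293). The mixer is at (270,200), the blue mark at (372,204), and the bystanders are at (198,134), (241,138) and (308,128).

```bash
cat > h.py <<'E'
from workcell import status, optics, ctrl
import cv2,numpy as np
from scipy.spatial.transform import Rotation as R
def snap(name):
    o=status.get_obs(); d=optics.get_image(name)
    if name=="wrist":
        H=d["hand_eye"]; Rt=R.from_rotvec(o["orientation"]).as_matrix()
        d["R"]=Rt@np.array(H)[:3,:3]; d["c"]=np.array(o["ee_pos"])+Rt@np.array(H)[:3,3]
    else:
        Rm=R.from_rotvec(d["rvec"]).as_matrix(); d["R"]=Rm.T; d["c"]=-Rm.T@np.array(d["tvec"])
    d["hsv"]=cv2.cvtColor(d["frame"],cv2.COLOR_RGB2HSV); return d
def ray(d,uv,z):
    uv=np.atleast_2d(uv).astype(float)
    v=np.c_[(uv[:,0]-d["cx"])/d["fx"],(uv[:,1]-d["cy"])/d["fy"],np.ones(len(uv))]@d["R"].T
    return (d["c"]+v*((z-d["c"][2])/v[:,2])[:,None])[:,:2]
def proj(d,p):
    q=(np.atleast_2d(p)-d["c"])@d["R"]; return np.c_[q[:,0]/q[:,2]*d["fx"]+d["cx"],q[:,1]/q[:,2]*d["fy"]+d["cy"]]
def blobs(d,lo,hi,amin=15):
    m=cv2.inRange(d["hsv"],np.array(lo),np.array(hi)); n,l,s,c=cv2.connectedComponentsWithStats(m)
    return [(s[i,4],c[i],np.argwhere(l==i)[:,::-1]) for i in range(1,n) if s[i,4]>=amin]
def rect(p):  # min-area rectangle in world: centre, size, angle mod 90 (deg)
    (c,s,a)=cv2.minAreaRect(p.astype(np.float32)); return np.round(c,1),np.round(s,1),round(a%90,1)
def go(x,y,z,yaw):  # tool down; yaw=deg of tool y axis in world, mod 180 -> row
    o=status.get_obs(); Rt=R.from_rotvec(o["orientation"]).as_matrix()
    best=None
    for k in(-360,-180,0,180,360):
        a=np.radians(yaw+k); ty=np.array([np.cos(a),np.sin(a),0]); tz=np.array([0,0,-1.]); W=np.c_[np.cross(ty,tz),ty,tz]
        r=R.from_matrix(Rt.T@W).as_rotvec()
        if best is None or np.linalg.norm(r)<np.linalg.norm(best): best=r
    print("row",np.round(Rt.T@(np.array([x,y,z])-o["ee_pos"]),1),np.round(best,3),"q6",np.round(o["qpos"][5],2),"t",round(o["t"],1))
E
python3 - <<'E'
from h import *
d=snap("top"); print("cam",d["c"].round())
print("blue")
for a,c,p in blobs(d,(100,110,60),(125,255,255)): print(a,c.round(),ray(d,c,0).round()[0],ray(d,c,64).round()[0])
print("green")
for a,c,p in blobs(d,(50,60,30),(90,255,255),8): 
    if c[1]>120: print(a,c.round(),ray(d,c,0).round()[0],ray(d,c,49).round()[0])
print("orange stubs")
for a,c,p in blobs(d,(5,130,120),(20,255,255),40): print(a,c.round(),ray(d,c,42).round(1)[0])
m=np.vstack([p for a,c,p in blobs(d,(100,110,60),(125,255,255),4) if 330<c[0]<418 and 160<c[1]<245])
print("load",rect(ray(d,m,0)))
cv2.imwrite("pics/topc.png",cv2.resize(d["frame"][150:260,170:450,::-1],None,fx=2.8,fy=2.8,interpolation=cv2.INTER_CUBIC))
E
```

```text
cam [377.  88. 944.]
blue
137 [13. 71.] [929. 893.] [892. 839.]
17 [ 1. 78.] [912. 923.] [875. 867.]
47 [27. 91.] [871. 848.] [838. 796.]
25 [ 9. 94.] [865. 896.] [832. 842.]
80 [424. 102.] [ 803. -177.] [ 775. -159.]
45 [382. 103.] [806. -73.] [777. -62.]
29 [408. 120.] [ 758. -134.] [ 732. -119.]
15 [439. 125.] [ 743. -210.] [ 718. -190.]
17 [393. 123.] [750. -97.] [725. -84.]
30 [ 76. 142.] [726. 705.] [703. 663.]
28 [ 71. 145.] [719. 716.] [696. 674.]
61 [402. 171.] [ 627. -110.] [610. -97.]
58 [339. 173.] [626.  42.] [609.  45.]
115 [440. 175.] [ 615. -203.] [ 599. -183.]
119 [190. 198.] [574. 408.] [561. 387.]
226 [372. 203.] [548. -35.] [536. -27.]
66 [407. 235.] [ 470. -114.] [ 464. -100.]
67 [342. 237.] [469.  41.] [463.  44.]
125 [184. 242.] [466. 419.] [460. 396.]
green
170 [259. 124.] [760. 240.] [740. 232.]
43 [306. 172.] [631. 124.] [618. 122.]
12 [238. 178.] [619. 290.] [607. 279.]
53 [239. 234.] [481. 288.] [476. 277.]
68 [303. 236.] [474. 135.] [469. 132.]
82 [265. 238.] [470. 224.] [465. 217.]
orange stubs
76 [253. 176.] [613.2 246.2]
82 [292. 179.] [602.6 155.7]
82 [248. 214.] [522.4 257.6]
87 [288. 218.] [512.1 165.9]
load (array([548. , -35.2]), array([177.6, 177.5]), 0.4)
```

View pics/topc.png

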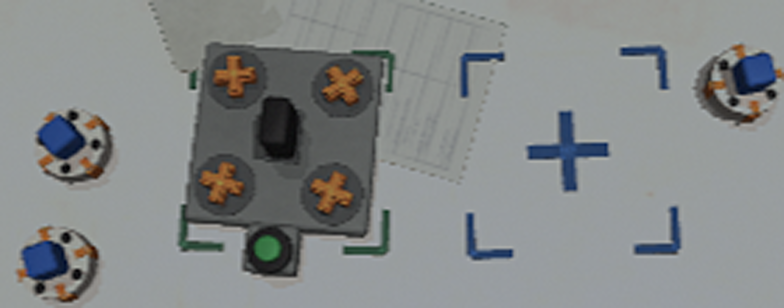

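```bash
python3 -c "
from h import *
go(562.6,206.4,180,83.4)"
```

```text
row [ 597.4 -577.8   61.8] [-0.001  0.     0.545] q6 -0.02 t 0.2
```

```bash
T='[597,-578,62,0,0,0.545,100]'; python3 -m inch '[[[597,-578,62,0,0,0.545,100],[597,-578,62,0,0,0.545,100],[597,-578,62,0,0,0.545,100],[597,-578,62,0,0,0.545,100],[597,-578,62,0,0,0.545,100],[597,-578,62,0,0,0.545,100],[597,-578,62,0,0,0.545,100],[597,-578,62,0,0,0.545,100],[597,-578,62,0,0,0.545,100],[597,-578,62,0,0,0.545,100],[597,-578,62,0,0,0.545,100],[597,-578,62,0,0,0.545,100],[597,-578,62,0,0,0.545,100],[597,-578,62,0,0,0.545,100],[597,-578,62,0,0,0.545,100],[597,-578,62,0,0,0.545,100],[597,-578,62,0,0,0.545,100],[597,-578,62,0,0,0.545,100],[597,-578,62,0,0,0.545,100],[597,-578,62,0,0,0.545,100]]]'
python3 -c "
from h import *
go(562.6,206.4,70,83.4)
d=snap('wrist'); cv2.imwrite('pics/w1.png',d['frame'][:,:,::-1])
print(proj(d,[[562.6,206.4,86]]))
for a,c,p in blobs(d,(5,130,120),(20,255,255),100): print(a,c.round(),ray(d,c,42).round(1)[0],rect(ray(d,p,42)))
"
```

```text
t: 2.2
ee_pos: [561.6, 205.0, 179.5]
orientation: [3.136, -0.182, -0.002]
ft_force: [0.6, -0.4, -1.0]
width: 88.2
grasp_force: 0.0
row [  0.9  -1.6 109.5] [ 0.001  0.001 -0.001] q6 2.02 t 2.2
[[317.45109795 208.54598774]]
700 [270. 146.] [615.5 245.5] (array([615.2, 245.8]), array([29.7, 30.4]), 47.6)
424 [359. 146.] [605.1 161.6] (array([603.9, 162.7]), array([32.7, 21.2]), 12.8)
474 [273. 234.] [525.3 257.3] (array([525.4, 256.8]), array([29.2, 28.9]), 25.3)
551 [361. 233.] [515.7 166.4] (array([515.4, 166.7]), array([30.2, 29.5]), 19.1)
```

View pics/w1.png

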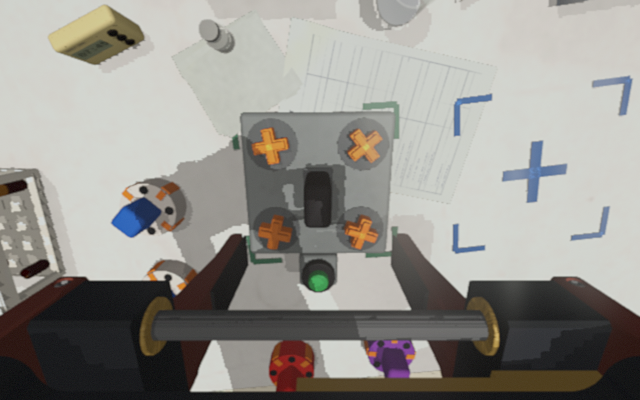

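```bash
python3 -m inch '[[[2,-1,60,0,0,0,100],[2,-1,100,0,0,0,100],[2,-1,109,0,0,0,100],[2,-1,109,0,0,0,100],[2,-1,109,0,0,0,15],[2,-1,109,0,0,0,15],[2,-1,109,0,0,0,15],[2,-1,109,0,0,0,15],[2,-1,109,0,0,0,15],[2,-1,109,0,0,0,15],[2,-1,109,0,0,0,15],[2,-1,109,0,0,0,15],[2,-1,109,0,0,0,15]]]'
python3 -c "
from h import *
go(548,-35,70,90.6)"
```

```text
t: 3.55
ee_pos: [564.3, 206.7, 70.6]
orientation: [3.136, -0.18, -0.001]
ft_force: [-0.0, -0.2, 1.5]
width: 23.8
grasp_force: 30.0
row [ 11.5 241.9   0.7] [ 0.     0.    -0.125] q6 2.02 t 3.5
```

```bash
python3 -m inch '[[[0,8,0,0,0,0,15],[1,22,0,0,0,-0.01,15],[2,40,0,0,0,-0.02,15],[3,58,0,0,0,-0.03,15],[4,76,0,0,0,-0.04,15],[5,94,0,0,0,-0.05,15],[6,112,0,0,0,-0.06,15],[7,130,0,0,0,-0.07,15],[8,148,0,0,0,-0.08,15],[9,166,0,0,0,-0.09,15],[10,184,0,0,0,-0.1,15],[11,202,0,0,0,-0.11,15],[11,218,0,0,0,-0.12,15],[11,232,0,0,0,-0.125,15],[11,240,0,0,0,-0.125,15],[11,242,0,0,0,-0.125,15],[11,242,0,0,0,-0.125,15],[11,242,0,0,0,-0.125,15]]]'
cat > marks.py <<'E'
from h import *
d=snap('top')
st=[]
for a,c,p in blobs(d,(5,130,120),(20,255,255),40):
    w=ray(d,c,42)[0]
    print(a,c.round(),w.round(1))
print("blue")
for a,c,p in blobs(d,(100,110,60),(125,255,255),20):
    w=ray(d,c,0)[0]
    if 420<w[0]<670 : print(a,c.round(),w.round(1),ray(d,c,64).round(1)[0])
print("green")
for a,c,p in blobs(d,(45,60,30),(90,255,255),8):
    w=ray(d,c,0)[0]
    if 420<w[0]<670: print(a,c.round(),w.round(1))
go(548,-35,70,90.6)
E
python3 marks.py
```

```text
t: 5.35
ee_pos: [547.3, -35.2, 70.6]
orientation: [3.141, 0.016, -0.001]
ft_force: [-1.1, -3.8, -1.9]
width: 24.1
grasp_force: 30.0
blue
58 [339. 173.] [626.3  41.8] [609.4  44.9]
140 [191. 198.] [572.8 406.3] [559.5 384.8]
54 [342. 237.] [470.   41.5] [463.7  44.6]
139 [185. 242.] [466.  417.4] [459.9 395. ]
green
51 [305. 171.] [632.4 125.8]
12 [238. 178.] [619.2 289.7]
191 [272. 203.] [556.3 206. ]
57 [238. 234.] [483.2 288.2]
68 [303. 236.] [473.6 134.6]
21 [374. 243.] [452.  -34.6]
row [ 0.7 -0.1  0.6] [ 0.001  0.    -0.   ] q6 1.48 t 5.4
```

```bash
python3 -m inch '[[[0,0,0,0,0,0,60],[0,0,0,0,0,0,60],[0,0,0,0,0,0,60],[0,0,0,0,0,0,60],[0,0,-50,0,0,0,60],[0,0,-100,0,0,0,60],[0,0,-150,0,0,0,60],[0,0,-200,0,0,0,60],[0,0,-200,0,0,0,60],[0,0,-200,0,0,0,60]]]'
cat > stubs.py <<'E'
from h import *
d=snap('wrist'); import sys
cv2.imwrite(sys.argv[1],d['frame'][:,:,::-1])
C=[]
for a,c,p in blobs(d,(5,130,120),(20,255,255),60):
    w=ray(d,c,42)[0]
    (rc,s,ang)=rect(ray(d,p,42)); print(a,c.round(),w.round(1),rc,s,ang)
for nm,lo,hi in(("blue",(100,120,60),(125,255,255)),("green",(45,60,30),(90,255,255))):
    for a,c,p in blobs(d,lo,hi,40): print(nm,a,c.round(),ray(d,c,0).round(1)[0],ray(d,c,49).round(1)[0],ray(d,c,64).round(1)[0])
E
python3 stubs.py pics/w2.png
```

```text
t: 6.4
ee_pos: [548.0, -34.8, 272.0]
orientation: [3.141, 0.016, 0.005]
ft_force: [0.6, -0.1, -1.0]
width: 52.8
grasp_force: 0.0
394 [631.  93.] [ 653.1 -408.2] [ 653.6 -409.3] [56.  24.5] 52.5
118 [579. 105.] [ 638.1 -349.3] [ 638.4 -350.2] [13.  17.7] 82.6
398 [283. 140.] [593.2  10.7] [593.   10.8] [29.1 30.2] 55.6
335 [354. 141.] [593.2 -77.5] [594.2 -78.8] [28.2 28.8] 87.0
85 [567. 156.] [ 576.4 -350. ] [ 575.6 -351.2] [12.8 15.5] 2.9
1675 [610. 183.] [ 541.8 -415.4] [ 543.8 -421.8] [96.2 68.9] 46.4
129 [566. 199.] [ 520.  -363.9] [ 519.5 -365. ] [14.5 22.6] 22.7
341 [286. 209.] [502.9   9.9] [502.9   9.8] [29.2 30.2] 32.6
342 [353. 208.] [504.2 -80.3] [504.2 -80.4] [30.  28.3] 26.9
1419 [584. 235.] [ 468.5 -402. ] [ 468.1 -397.6] [108.7  61.1] 89.4
blue 129 [263. 111.] [627.6  42.3] [627.8  33.4] [627.9  30.6]
blue 378 [446. 137.] [ 595.4 -211. ] [ 599.4 -190.1] [ 600.6 -183.8]
blue 99 [  3. 162.] [555.  416.4] [563.8 363.5] [566.5 347.3]
blue 48 [263. 218.] [472.5  49.8] [491.  40.] [496.6  37. ]
blue 383 [  9. 234.] [443.1 440.6] [465.1 384.8] [471.8 367.8]
green 144 [119.   2.] [754.5 212.8] [739.8 183.8] [735.3 174.9]
green 147 [201. 107.] [633.1 126.2] [632.7 107.4] [632.5 101.6]
green 533 [150. 162.] [557.2 207.2] [565.7 178.9] [568.3 170.2]
green 125 [102. 210.] [483.7 289.9] [500.9 251.9] [506.1 240.2]
green 114 [208. 217.] [474.8 133. ] [493.  113.4] [498.5 107.3]
green 216 [319. 247.] [426.5 -36.3] [450.4 -36. ] [457.7 -35.9]
green 635 [633. 287.] [ 358.4 -548.1] [ 390.3 -487.6] [ 400.1 -469.1]
```

View pics/w2.png

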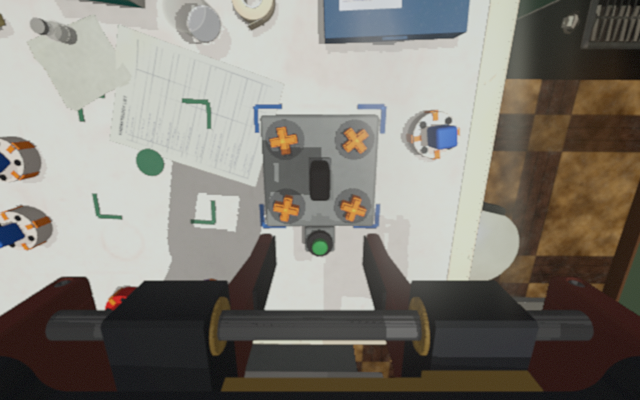

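```bash
cat >> h.py <<'E'
def cross(d,c,z,r=19,off=(5,130,120),hi=(20,255,255),r0=0):  # 4-fold angle (deg mod 90) of colour round world point c
    m=cv2.inRange(d["hsv"],np.array(off),np.array(hi)); p=ray(d,np.argwhere(m)[:,::-1],z)-c
    q=np.linalg.norm(p,axis=1); p=p[(q<r)&(q>r0)]; w=(p[:,0]+1j*p[:,1])
    return len(p),round(np.degrees(np.angle((w**4).sum()))/4%90,1),(p.mean(0)+c).round(1)
E
python3 -c "
from h import *
d=snap('wrist')
for c in((593.2,10.7),(593.2,-77.5),(502.9,9.9),(504.2,-80.3)): print(cross(d,np.array(c),42))
go(600,-182,180,90)"
```

```text
(400, np.float64(10.7), array([593.2,  11. ]))
(328, np.float64(40.4), array([593.3, -77.4]))
(341, np.float64(79.0), array([502.7,   9.9]))
(347, np.float64(72.8), array([504.1, -80.2]))
row [ 52.2 147.9  89.2] [-0.     0.002  0.01 ] q6 1.48 t 6.5
```

```bash
python3 -m inch '[[[52,50,0,0,0,0,75],[52,100,20,0,0,0,75],[52,147,60,0,0,0,75],[52,147,90,0,0,0,75],[52,147,92,0,0,0,75],[52,147,92,0,0,0,75],[52,147,92,0,0,0,75]]]'
cat > car.py <<'E'
from h import *
import sys
n,x,y=sys.argv[1],float(sys.argv[2]),float(sys.argv[3]); d=snap('wrist'); c=np.array([x,y])
u,v=proj(d,[[x,y,50]])[0].astype(int); im=d['frame'][max(v-80,0):v+80,max(u-110,0):u+110,::-1]; cv2.imwrite(n,cv2.resize(im,None,fx=3,fy=3,interpolation=cv2.INTER_CUBIC))
for a,cc,p in blobs(d,(100,120,60),(125,255,255),150):
    w=ray(d,cc,64)[0]
    if np.hypot(*(w-c))>45: continue
    V=d['hsv'][p[:,1],p[:,0],2]; th,_=cv2.threshold(V.reshape(-1,1),0,255,cv2.THRESH_OTSU); t=p[V>th]
    print('blue',a,cc.round(),w.round(1),'top',len(t),rect(ray(d,t,64)), V.min(),th,V.max())
b=[ray(d,cc,28)[0] for a,cc,p in blobs(d,(5,130,120),(20,255,255),20)]
b=[q for q in b if np.hypot(*(q-c))<50]
for q in b: print('rib',q.round(1))
E
python3 car.py pics/c1.png 600 -184
```

```text
t: 7.2
ee_pos: [601.2, -180.5, 178.9]
orientation: [-3.141, -0.016, 0.0]
ft_force: [-0.6, -0.6, 0.6]
width: 65.6
grasp_force: 0.0
blue 551 [323. 202.] [ 601.1 -184.2] top 443 (array([ 600.7, -184.5]), array([20.5, 19.8]), 9.2) 113 132.0 140
rib [ 623.9 -180.7]
rib [ 603.8 -209.1]
rib [ 595.9 -159.4]
```

View pics/c1.png

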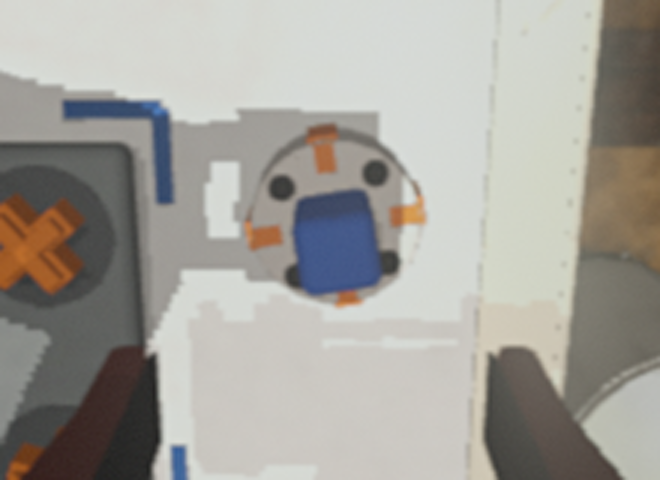

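```bash
python3 -m inch '[[[-52,-50,0,0,0,0,75],[-52,-100,0,0,0,0,75],[-52,-146,0,0,0,0,75],[-52,-146,0,0,0,0,75],[-52,-146,0,0,0,0,75],[-52,-146,0,0,0,0,75]]]'
cat > mix.py <<'E'
from h import *
d=snap('wrist'); P=[];N=[(46,46),(46,-46),(-46,46),(-46,-46)]
for a,c,p in blobs(d,(5,130,120),(20,255,255),100):
    w=ray(d,p,42); cc=rect(w)[0]
    if np.hypot(*(cc-np.array([548,-34])))<85:
        V=d['hsv'][p[:,1],p[:,0],2]; print(a,cc,w.mean(0).round(1),cross(d,cc,42),V.min(),V.max()); P.append(cc)
P=np.array(P); print('mean',P.mean(0))
g=[ray(d,c,49)[0] for a,c,p in blobs(d,(45,60,30),(90,255,255),60)]; print('green',np.round(g,1))
E
python3 mix.py
```

```text
t: 7.85
ee_pos: [548.5, -35.9, 179.8]
orientation: [3.141, 0.018, 0.004]
ft_force: [0.3, 0.7, -1.2]
width: 66.0
grasp_force: 0.0
690 [593.3  10.5] [593.7  10.5] (690, np.float64(9.6), array([593.7,  10.5])) 121 212
396 [591.9 -72.6] [593.5 -74. ] (396, np.float64(80.4), array([593.5, -74. ])) 120 209
519 [503.7 -80.4] [504.2 -79.6] (519, np.float64(72.0), array([504.2, -79.6])) 120 212
478 [502.4   8.4] [502.4   8.2] (478, np.float64(74.9), array([502.4,   8.2])) 120 211
mean [547.825 -33.525]
green [[631.9 101.8]
 [622.2 241.8]
 [568.  170.9]
 [506.  241.1]
 [498.7 108. ]
 [451.3 -35.9]]
```

```bash
sed -i 's/(5,130,120)/(5,110,40)/' mix.py; sed -i 's/off=(5,130,120)/off=(5,110,40)/' h.py; python3 mix.py
```

```text
750 [593.2  10.4] [593.3  10.3] (750, np.float64(10.2), array([593.3,  10.3])) 86 211
633 [594.1 -78.7] [594.  -78.1] (633, np.float64(39.2), array([594. , -78.1])) 105 209
663 [504.2   8.9] [504.7   8.7] (654, np.float64(76.2), array([504.6,   8.8])) 74 210
657 [505.  -79.7] [505.5 -79.2] (657, np.float64(71.7), array([505.5, -79.2])) 82 212
mean [549.125 -34.775]
green [[631.8 101.7]
 [622.1 241.6]
 [568.1 170.7]
 [505.6 240.7]
 [498.8 107.8]
 [451.4 -36. ]]
```

```bash
python3 -c "
from h import *
go(600.7,-184.5,51,99.2)"
```

```text
row [ 51.  148.1 128.3] [ 0.    -0.001 -0.151] q6 1.47 t 8.0
```

```bash
python3 -m inch '[[[51,50,0,0,0,-0.1,75],[51,100,0,0,0,-0.151,75],[51,148,20,0,0,-0.151,75],[51,148,60,0,0,-0.151,75],[51,148,100,0,0,-0.151,75],[51,148,120,0,0,-0.151,75],[51,148,128,0,0,-0.151,75],[51,148,128,0,0,-0.151,75],[51,148,128,0,0,-0.151,15],[51,148,128,0,0,-0.151,15],[51,148,128,0,0,-0.151,15],[51,148,128,0,0,-0.151,15],[51,148,128,0,0,-0.151,15],[51,148,128,0,0,-0.151,15],[51,148,128,0,0,-0.151,15],[51,148,100,0,0,-0.151,15],[51,148,60,0,0,-0.151,15],[51,148,48,0,0,-0.151,15],[51,148,48,0,0,-0.151,15]]]'
python3 -c "
from h import *
go(595.5,-80,110,129.5)"
```

```text
t: 9.85
ee_pos: [601.2, -183.7, 132.5]
orientation: [3.13, 0.252, 0.006]
ft_force: [0.4, 0.5, -1.3]
width: 26.0
grasp_force: 30.0
row [  10.9 -103.3   22.3] [ 0.003 -0.003 -0.529] q6 1.09 t 9.8
```

```bash
python3 -m inch '[[[3,-30,0,0,0,-0.15,15],[6,-60,0,0,0,-0.3,15],[9,-90,0,0,0,-0.45,15],[11,-103,0,0,0,-0.53,15],[11,-103,10,0,0,-0.53,15],[11,-103,22,0,0,-0.53,15],[11,-103,22,0,0,-0.53,15],[11,-103,22,0,0,-0.53,15]]]'
python3 -c "
from h import *
go(595.5,-80,72,129.5)
print(status.get_obs()['ft_force'])"; python3 stubs.py pics/w3.png >/dev/null
```

```text
t: 10.65
ee_pos: [593.7, -80.7, 107.4]
orientation: [-2.956, -1.06, 0.003]
ft_force: [0.6, -0.8, -1.6]
width: 25.9
grasp_force: 30.0
row [ 1.9  0.7 35.3] [-0.002  0.001 -0.001] q6 0.73 t 10.7
[ 0.64538474 -0.83708426 -1.58849665]
```

View pics/w3.png

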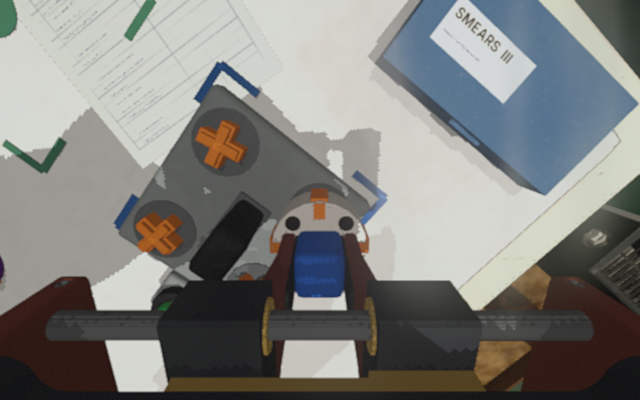

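The carrier is held square above stub 2, so I'm lowering it gently.

```bash
python3 -m inch '[[[2,0.5,5,0,0,0,15],[2,0.5,10,0,0,0,15],[2,0.5,14,0,0,0,15],[2,0.5,18,0,0,0,15],[2,0.5,21,0,0,0,15],[2,0.5,24,0,0,0,15],[2,0.5,24,0,0,0,15]]]'
```

```text
t: 11.4
ee_pos: [597.0, -78.6, 86.8]
orientation: [-2.956, -1.063, -0.003]
ft_force: [-4.1, 3.1, 18.5]
width: 26.2
grasp_force: 30.0
```

```bash
python3 -m inch '[[[0,1,0,0,0,0,15],[0,2,0,0,0,0,15],[0,3,0,0,0,0,15],[0,3,1,0,0,0,15]]]';python3 -m inch '[[[0,0,0,0,0,0.05,15],[0,0,0,0,0,0.05,15]]]'
```

```text
t: 11.8
ee_pos: [598.4, -80.1, 86.4]
orientation: [-2.955, -1.063, -0.001]
ft_force: [-6.9, 8.2, 31.5]
width: 25.9
grasp_force: 30.0
t: 12.0
ee_pos: [598.4, -80.3, 86.5]
orientation: [-2.982, -0.987, -0.001]
ft_force: [-7.4, 4.5, 26.6]
width: 25.7
grasp_force: 30.0
```

```bash
python3 -m inch '[[[0,-2,-2,0,0,0,15],[0,-4,-2,0,0,-0.05,15],[0,-5,-2,0,0,-0.05,15],[0,-5,0,0,0,-0.05,15],[0,-5,0,0,0,-0.05,15]]]'
```

```text
t: 12.5
ee_pos: [597.5, -78.0, 86.5]
orientation: [2.953, 1.063, 0.007]
ft_force: [-2.7, -1.1, 17.9]
width: 25.9
grasp_force: 30.0
```

```bash
python3 -m inch '[[[-1,0,0,0,0,0,15],[-2,0,0,0,0,0,15],[-3,0,0,0,0,0,15],[-3,0,1,0,0,0,15]]]';python3 -m inch '[[[0,0,0,0,0,0.06,15],[0,0,0,0,0,0.06,15]]]';python3 -m inch '[[[0,0,0,0,0,-0.12,15],[0,0,0,0,0,-0.12,15]]]'
```

```text
t: 12.9
ee_pos: [596.7, -78.9, 85.9]
orientation: [2.953, 1.062, 0.013]
ft_force: [0.6, 5.4, 22.3]
width: 25.7
grasp_force: 30.0
t: 13.1
ee_pos: [593.6, -79.1, 83.5]
orientation: [2.986, 0.974, 0.003]
ft_force: [-0.2, 1.0, -0.2]
width: 25.7
grasp_force: 30.0
t: 13.3
ee_pos: [593.6, -79.3, 82.8]
orientation: [2.921, 1.155, 0.003]
ft_force: [3.1, 0.7, 1.0]
width: 25.7
grasp_force: 30.0
```

```bash
python3 -m inch '[[[0,0,0,0,0,0.1,15],[0,0,2,0,0,0.1,15],[0,0,4,0,0,0.1,15],[0,0,6,0,0,0.1,15],[0,0,8,0,0,0.1,15],[0,0,10,0,0,0.1,15],[0,0,10,0,0,0.1,15]]]'
```

```text
t: 14.0
ee_pos: [592.7, -79.3, 72.9]
orientation: [-2.976, -1.005, 0.001]
ft_force: [-0.9, -1.1, 3.9]
width: 25.8
grasp_force: 30.0
```

```bash
python3 -m inch '[[[0,0,1.5,0,0,0,15],[0,0,1.5,0,0,0,15],[0,0,0,0,0,0,55],[0,0,0,0,0,0,55],[0,0,0,0,0,0,55],[0,0,-5,0,0,0,55],[0,0,-50,0,0,0,55],[0,0,-100,0,0,0,55],[0,0,-110,0,0,0,55],[0,0,-110,0,0,0,55]]]'
python3 - <<'E'
from h import *
go(549,-35,180,90.7)
d=snap('top'); cv2.imwrite('pics/t2.png',cv2.resize(d['frame'][140:260,160:460,::-1],None,fx=2.6,fy=2.6))
for a,c,p in blobs(d,(100,110,60),(125,255,255),60):
    print(a,c.round(),ray(d,c,64).round(1)[0])
E
```

```text
t: 15.0
ee_pos: [594.2, -79.4, 185.1]
orientation: [2.975, 1.004, 0.006]
ft_force: [-0.1, 1.0, -0.4]
width: 48.2
grasp_force: 0.0
row [ -9.  -62.7   4.8] [ 0.002 -0.004  0.639] q6 0.77 t 15.0
137 [13. 71.] [891.8 838.5]
119 [190. 198.] [560.9 386.7]
67 [407. 235.] [463.6 -99.9]
124 [184. 242.] [460.2 396.6]
```

View pics/t2.png

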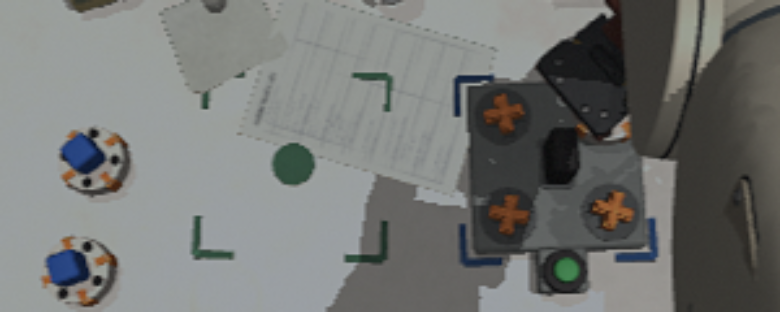

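```bash
python3 -m inch '[[[-9,-40,0,0,0,0.14,75],[-9,-63,0,0,0,0.28,75],[-9,-63,5,0,0,0.42,75],[-9,-63,5,0,0,0.56,75],[-9,-63,5,0,0,0.639,75],[-9,-63,5,0,0,0.639,75],[-9,-63,5,0,0,0.639,75]]]'
python3 mix.py; python3 -c "
from h import *
go(560,386,190,90)"
```

```text
t: 15.75
ee_pos: [546.5, -34.5, 176.2]
orientation: [-3.141, -0.022, 0.004]
ft_force: [0.0, 0.5, 1.6]
width: 66.0
grasp_force: 0.0
763 [593.1  10.6] [593.4  10.4] (763, np.float64(10.2), array([593.4,  10.4])) 93 208
693 [504.2   9.5] [504.7   9.2] (685, np.float64(76.7), array([504.5,   9.2])) 72 208
638 [504.8 -79.3] [505.7 -78.3] (637, np.float64(72.4), array([505.7, -78.3])) 83 208
mean [534.03333333 -19.73333333]
green [[631.7 102. ]
 [621.8 241.4]
 [568.1 170.7]
 [506.  240.6]
 [499.1 107.8]
 [451.5 -35.9]]
row [  19.  -420.3  -13.4] [-0.     0.002  0.014] q6 1.47 t 15.8
```

```bash
python3 -m inch '[[[5,-50,-10,0,0,0,75],[10,-100,-10,0,0,0,75],[19,-150,-10,0,0,0,75],[19,-200,-10,0,0,0,75],[19,-250,-10,0,0,0,75],[19,-300,-10,0,0,0,75],[19,-350,-10,0,0,0,75],[19,-400,-10,0,0,0,75],[19,-420,-5,0,0,0,75],[19,-420,-5,0,0,0,75],[19,-420,-5,0,0,0,75],[19,-420,-5,0,0,0,75]]]'
python3 car.py pics/c2.png 560 386; python3 -c "
from h import *
print(np.round(status.get_obs()['qpos'],2))"
```

```text
t: 17.0
ee_pos: [561.5, 383.8, 182.3]
orientation: [3.141, 0.017, -0.002]
ft_force: [-0.8, -0.9, 0.4]
width: 65.7
grasp_force: 0.0
blue 593 [313. 199.] [563.1 389.2] top 40 (array([563.2, 400.8]), array([3.7, 9.8]), 89.6) 98 140.0 180
rib [580.6 403.9]
rib [577.  369.7]
rib [545.5 409. ]
rib [541.3 372.1]
[ 0.58  0.57  1.54 -0.    1.04  2.14]
```

View pics/c2.png

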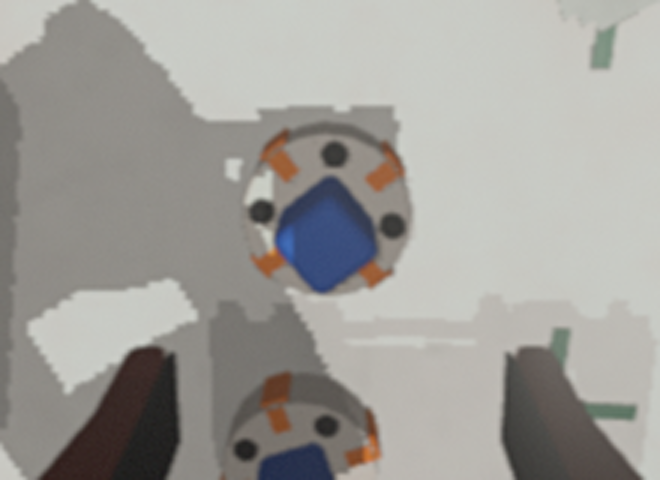

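```bash
python3 -c "
from h import *
go(561.5,388.7,51,128.9)"
```

```text
row [-1.000e-01 -5.000e+00  1.315e+02] [ 0.     0.001 -0.669] q6 2.14 t 17.1
```

```bash
python3 -m inch '[[[0,-5,0,0,0,-0.14,75],[0,-5,30,0,0,-0.28,75],[0,-5,60,0,0,-0.42,75],[0,-5,80,0,0,-0.56,75],[0,-5,90,0,0,-0.67,75],[0,-5,110,0,0,-0.67,75],[0,-5,126,0,0,-0.67,75],[0,-5,131,0,0,-0.67,75],[0,-5,131,0,0,-0.67,75],[0,-5,131,0,0,-0.67,15],[0,-5,131,0,0,-0.67,15],[0,-5,131,0,0,-0.67,15],[0,-5,131,0,0,-0.67,15],[0,-5,131,0,0,-0.67,15],[0,-5,131,0,0,-0.67,15],[0,-5,120,0,0,-0.67,15],[0,-5,80,0,0,-0.67,15],[0,-5,40,0,0,-0.67,15],[0,-5,30,0,0,-0.67,15],[0,-5,30,0,0,-0.67,15]]]'
python3 -c "
from h import *
go(592.2,12.3,110,100)"
```

```text
t: 19.05
ee_pos: [562.5, 391.4, 155.3]
orientation: [-2.96, -1.05, -0.007]
ft_force: [0.2, 0.1, -0.7]
width: 25.5
grasp_force: 30.0
row [-216.   313.    44.5] [-0.001 -0.004  0.507] q6 1.48 t 19.1
```

```bash
python3 -m inch '[[[-25,36,0,0,0,0.06,15],[-50,72,0,0,0,0.12,15],[-75,108,0,0,0,0.18,15],[-100,145,0,0,0,0.24,15],[-125,181,0,0,0,0.3,15],[-150,217,0,0,0,0.36,15],[-175,253,0,0,0,0.42,15],[-200,290,0,0,0,0.48,15],[-216,313,0,0,0,0.507,15],[-216,313,0,0,0,0.507,15],[-216,313,30,0,0,0.507,15],[-216,313,45,0,0,0.507,15],[-216,313,45,0,0,0.507,15],[-216,313,45,0,0,0.507,15]]]'
python3 -c "
from h import *
go(592.2,12.3,72,100)"
```

```text
t: 20.45
ee_pos: [590.4, 12.3, 107.0]
orientation: [-3.129, -0.276, 0.003]
ft_force: [0.3, 0.8, -0.5]
width: 26.1
grasp_force: 30.0
row [ 1.8  0.3 35. ] [-0.     0.002  0.001] q6 1.4 t 20.4
```

```bash
python3 -m inch '[[[1,0,5,0,0,0,15],[1,0,10,0,0,0,15],[1,0,14,0,0,0,15],[1,0,18,0,0,0,15],[1,0,21,0,0,0,15],[1,0,24,0,0,0,15],[1,0,24,0,0,0,15]]]'
```

```text
t: 21.15
ee_pos: [591.7, 11.6, 83.2]
orientation: [-3.13, -0.274, 0.001]
ft_force: [-0.9, 0.7, -0.3]
width: 25.6
grasp_force: 30.0
```

Sliding in freely; I'm finishing the seat and releasing.

```bash
python3 -m inch '[[[0,0,3,0,0,0,15],[0,0,6,0,0,0,15],[0,0,8,0,0,0,15],[0,0,10,0,0,0,15],[0,0,11,0,0,0,15],[0,0,12,0,0,0,15],[0,0,12,0,0,0,15]]]'; python3 -m inch '[[[0,0,0,0,0,0,55],[0,0,0,0,0,0,55],[0,0,0,0,0,0,55],[0,0,-5,0,0,0,55],[0,0,-50,0,0,0,75],[0,0,-100,0,0,0,75],[0,0,-110,0,0,0,75],[0,0,-110,0,0,0,75]]]'
python3 - <<'E'
from h import *
go(460,396,185,90)
d=snap('top')
for a,c,p in blobs(d,(100,110,60),(125,255,255),60):
    if c[1]>160: print(a,c.round(),ray(d,c,64).round(1)[0],ray(d,c,86).round(1)[0])
E
```

```text
t: 21.85
ee_pos: [592.0, 11.7, 73.9]
orientation: [3.13, 0.274, 0.0]
ft_force: [-7.8, -0.3, 21.5]
width: 25.8
grasp_force: 30.0
t: 22.65
ee_pos: [593.4, 11.7, 184.1]
orientation: [3.129, 0.274, 0.007]
ft_force: [-0.1, 0.5, 0.7]
width: 65.7
grasp_force: 0.0
row [ -64.6 -401.7   -1.5] [ 0.    -0.005  0.175] q6 1.4 t 22.6
125 [184. 242.] [460.2 396.5] [458.1 388.8]
```

```bash
python3 -m inch '[[[-8,-50,0,0,0,0,75],[-16,-100,0,0,0,0,75],[-24,-150,0,0,0,0,75],[-32,-200,0,0,0,0,75],[-40,-250,0,0,0,0,75],[-48,-300,0,0,0,0,75],[-56,-350,0,0,0,0,75],[-64,-400,0,0,0,0,75],[-65,-402,0,0,0,0,75],[-65,-402,0,0,0,0,75],[-65,-402,0,0,0,0,75],[-65,-402,0,0,0,0,75]]]'
python3 - <<'E'
from h import *
o=status.get_obs(); print(o['ee_pos'].__class__,o['qpos'][5])
E
python3 car.py pics/c3.png 462 394
```

```text
t: 23.9
ee_pos: [458.4, 394.4, 180.9]
orientation: [3.129, 0.271, -0.002]
ft_force: [0.3, 0.0, -0.0]
width: 66.1
grasp_force: 0.0
<class 'numpy.ndarray'> 2.088898920087144
blue 620 [315. 197.] [461.7 399. ] top 508 (array([461. , 399.3]), array([21.2, 22.6]), 16.5) 92 117.0 154
rib [483.1 406.3]
rib [467.9 375. ]
rib [452.2 422.3]
rib [434.4 389.9]
```

View pics/c3.png

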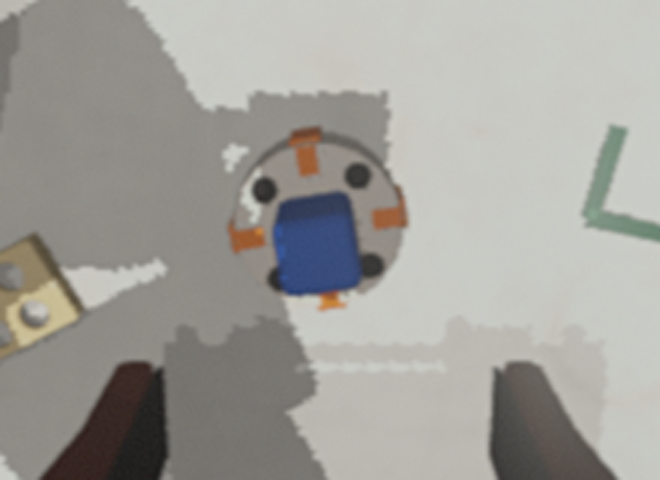

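```bash
python3 -c "
from h import *
go(460.5,398.8,51,108.5)"
```

```text
row [  2.7  -3.9 130.2] [ 0.001  0.001 -0.15 ] q6 2.09 t 23.9
```

```bash
python3 -m inch '[[[2.5,-4,20,0,0,-0.1,75],[2.5,-4,60,0,0,-0.15,75],[2.5,-4,100,0,0,-0.15,75],[2.5,-4,125,0,0,-0.15,75],[2.5,-4,130,0,0,-0.15,75],[2.5,-4,130,0,0,-0.15,75],[2.5,-4,130,0,0,-0.15,15],[2.5,-4,130,0,0,-0.15,15],[2.5,-4,130,0,0,-0.15,15],[2.5,-4,130,0,0,-0.15,15],[2.5,-4,130,0,0,-0.15,15],[2.5,-4,130,0,0,-0.15,15],[2.5,-4,120,0,0,-0.15,15],[2.5,-4,80,0,0,-0.15,15],[2.5,-4,40,0,0,-0.15,15],[2.5,-4,28,0,0,-0.15,15],[2.5,-4,28,0,0,-0.15,15]]]'
python3 -c "
from h import *
go(500.8,11.2,110,76.5)"
```

```text
t: 25.65
ee_pos: [460.8, 401.5, 156.0]
orientation: [-3.098, -0.508, -0.006]
ft_force: [-0.2, -0.2, -1.5]
width: 25.8
grasp_force: 30.0
row [-86.8 382.7  45. ] [-0.003 -0.004  0.56 ] q6 1.94 t 25.6
```

```bash
python3 -m inch '[[[-10,44,0,0,0,0.06,15],[-20,88,0,0,0,0.12,15],[-30,132,0,0,0,0.18,15],[-40,176,0,0,0,0.24,15],[-50,220,0,0,0,0.3,15],[-60,264,0,0,0,0.36,15],[-70,308,0,0,0,0.42,15],[-80,352,0,0,0,0.48,15],[-87,382,0,0,0,0.56,15],[-87,382,0,0,0,0.56,15],[-87,382,30,0,0,0.56,15],[-87,382,45,0,0,0.56,15],[-87,382,45,0,0,0.56,15],[-87,382,45,0,0,0.56,15]]]'
python3 -c "
from h import *
go(500.8,11.2,72,76.5)
go(500.8,11.2,72,76.5)"
```

```text
t: 27.05
ee_pos: [498.5, 11.4, 107.9]
orientation: [3.12, -0.367, -0.004]
ft_force: [-0.2, 0.4, -0.7]
width: 25.7
grasp_force: 30.0
row [ 2.4 -0.4 35.9] [0.    0.002 0.001] q6 1.8 t 27.1
row [ 2.4 -0.4 35.9] [0.    0.002 0.001] q6 1.8 t 27.1
```

```bash
python3 -m inch '[[[1.5,0,5,0,0,0,15],[1.5,0,10,0,0,0,15],[1.5,0,14,0,0,0,15],[1.5,0,18,0,0,0,15],[1.5,0,21,0,0,0,15],[1.5,0,24,0,0,0,15],[1.5,0,24,0,0,0,15]]]'
```

```text
t: 27.75
ee_pos: [500.5, 10.5, 84.3]
orientation: [3.12, -0.369, -0.001]
ft_force: [-0.5, 0.1, -1.4]
width: 25.6
grasp_force: 30.0
```

```bash
python3 -m inch '[[[0,0,3,0,0,0,15],[0,0,6,0,0,0,15],[0,0,8,0,0,0,15],[0,0,10,0,0,0,15],[0,0,11,0,0,0,15],[0,0,12,0,0,0,15],[0,0,12,0,0,0,15]]]'; python3 -m inch '[[[0,0,0,0,0,0,55],[0,0,0,0,0,0,55],[0,0,0,0,0,0,55],[0,0,-5,0,0,0,55],[0,0,-50,0,0,0,75],[0,0,-100,0,0,0,75],[0,0,-130,0,0,0,75],[0,0,-130,0,0,0,75]]]'
python3 - <<'E'
from h import *
go(547,-34,230,90.7)
d=snap('scene'); cv2.imwrite('pics/s2.png',d['frame'][120:340,150:450,::-1].repeat(2,0).repeat(2,1))
E
```

```text
t: 28.45
ee_pos: [500.7, 10.5, 74.0]
orientation: [3.12, -0.369, -0.0]
ft_force: [-5.5, -0.5, 17.6]
width: 26.1
grasp_force: 30.0
t: 29.25
ee_pos: [503.5, 10.5, 207.2]
orientation: [-3.119, 0.368, -0.013]
ft_force: [0.1, 1.1, -1.0]
width: 65.5
grasp_force: 0.0
row [ 52.9  33.1 -22.5] [-0.001 -0.008 -0.247] q6 1.8 t 29.2
```

View pics/s2.png

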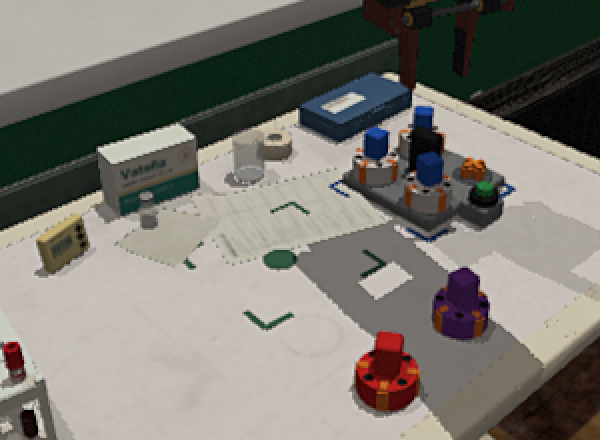

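```bash
python3 -c "
from h import *
go(556.5,206.5,207,86.5)"
```

```text
row [   7.3 -203.3   -1.9] [-0.001 -0.005 -0.174] q6 1.8 t 29.3
```

```bash
python3 -m inch '[[[2,-50,0,0,0,-0.1,75],[4,-100,0,0,0,-0.17,75],[7,-150,0,0,0,-0.174,75],[7,-203,0,0,0,-0.174,75],[7,-203,0,0,0,-0.174,75],[7,-203,0,0,0,-0.174,75],[7,-203,0,0,0,-0.174,75],[7,-203,0,0,0,-0.174,75]]]'
cat > run.py <<'E'
from h import *
d=snap('wrist'); print(status.get_obs()['ee_pos'].round(1))
for a,c,p in blobs(d,(45,50,30),(90,255,255),30):
    w=ray(d,p,0); m=w.mean(0)
    if np.hypot(*(m-[556,206]))<125:
        q=w-[556.3,206.5]; a0=np.radians(-3.5); e=np.array([[np.cos(a0),np.sin(a0)],[-np.sin(a0),np.cos(a0)]])@q.T
        print(a,c.round(),m.round(1),'in mark',e.mean(1).round(1),np.percentile(e,[1,99],axis=1).round(1).tolist(), 'box',rect(w) if a>250 else '')
E
python3 run.py
```

```text
t: 30.1
ee_pos: [554.2, 204.8, 202.0]
orientation: [3.139, -0.098, -0.002]
ft_force: [0.4, 0.2, 1.0]
width: 66.0
grasp_force: 0.0
[554.5 204.8 202.3]
49 [241. 129.] [620.2 289.8] in mark [58.7 87. ] [[52.2, 84.8], [65.0, 89.4]] box 
721 [318. 178.] [556.4 206.3] in mark [ 0.2 -0.2] [[-16.9, -17.5], [17.4, 17.3]] box (array([556., 206.]), array([36.3, 35.8]), 86.3)
54 [250. 226.] [499.5 296.3] in mark [-62.1  86.2] [[-71.1, 83.8], [-53.3, 88.5]] box 
40 [272. 244.] [473.4 271.7] in mark [-86.7  60. ] [[-88.1, 51.6], [-85.2, 68.5]] box 
39 [366. 243.] [467.  149.5] in mark [-85.6 -62.3] [[-87.1, -70.1], [-84.2, -54.5]] box
```

```bash
python3 -c "
from h import *
go(547,-34.4,200,90.8)"
```

```text
row [  7.6 239.2   2.4] [ 0.     0.001 -0.077] q6 1.97 t 30.1
```

```bash
python3 -m inch '[[[2,50,0,0,0,-0.03,50],[4,100,0,0,0,-0.077,50],[6,150,0,0,0,-0.077,50],[7.5,200,0,0,0,-0.077,50],[7.5,239,0,0,0,-0.077,50],[7.5,239,20,0,0,-0.077,50],[7.5,239,20,0,0,-0.077,50],[7.5,239,20,0,0,-0.077,50],[7.5,239,20,0,0,-0.077,50]]]'
python3 mix.py;python3 -c "
from h import *
go(547,-34.4,71,90.8)"
```

```text
t: 31.05
ee_pos: [548.0, -32.4, 183.3]
orientation: [3.141, 0.026, 0.001]
ft_force: [0.4, 0.5, 0.1]
width: 44.0
grasp_force: 0.0
105 [615.9  16. ] [616.4  17.5] (105, np.float64(58.6), array([616.4,  17.5])) 111 206
454 [505.5 -79.4] [509.  -79.1] (454, np.float64(68.3), array([509. , -79.1])) 78 206
mean [560.7 -31.7]
green [[631.6 102.8]
 [622.  242.8]
 [567.9 171.8]
 [505.6 242. ]
 [498.3 108.6]
 [451.5 -35.9]]
row [ -1.3   2.1 112.4] [ 0.    -0.001  0.003] q6 1.47 t 31.1
```

```bash
python3 -m inch '[[[-1,1.5,40,0,0,0,50],[-1,1.5,80,0,0,0,50],[-1,1.5,105,0,0,0,50],[-1,1.5,112,0,0,0,50],[-1,1.5,112,0,0,0,50],[-1,1.5,112,0,0,0,15],[-1,1.5,112,0,0,0,15],[-1,1.5,112,0,0,0,15],[-1,1.5,112,0,0,0,15],[-1,1.5,112,0,0,0,15],[-1,1.5,112,0,0,0,15]]]'
python3 -c "
from h import *
go(555.9,206.3,71,86.9)"
```

```text
t: 32.2
ee_pos: [547.8, -34.6, 72.1]
orientation: [3.141, 0.024, 0.004]
ft_force: [-1.7, -1.1, 6.4]
width: 23.9
grasp_force: 30.0
row [  11.8 -240.7    1.1] [ 0.    -0.003  0.07 ] q6 1.47 t 32.2
```

```bash
python3 -m inch '[[[0,-6,0,0,0,0,15],[1,-18,0,0,0,0.005,15],[2,-34,0,0,0,0.01,15],[3,-50,0,0,0,0.015,15],[4,-67,0,0,0,0.02,15],[5,-84,0,0,0,0.025,15],[6,-101,0,0,0,0.03,15],[7,-118,0,0,0,0.035,15],[8,-135,0,0,0,0.04,15],[9,-152,0,0,0,0.045,15],[10,-169,0,0,0,0.05,15],[11,-186,0,0,0,0.055,15],[11.5,-203,0,0,0,0.06,15],[11.5,-218,0,0,0,0.065,15],[11.5,-230,0,0,0,0.07,15],[11.5,-237,0,0,0,0.07,15],[11.5,-240.5,0,0,0,0.07,15],[11.5,-240.5,0,0,0,0.07,15],[11.5,-240.5,0,0,0,0.07,15]]]'
cat > chk.py <<'E'
from h import *
import sys
o=status.get_obs(); print(o['ee_pos'].round(1)); d=snap('top')
cv2.imwrite(sys.argv[1],cv2.resize(d['frame'][155:255,220:330,::-1],None,fx=6,fy=6,interpolation=cv2.INTER_CUBIC))
go(556.4,206.3,71,86.9)
E
python3 chk.py pics/t3.png
```

```text
t: 34.1
ee_pos: [555.2, 205.7, 72.1]
orientation: [3.14, -0.085, 0.003]
ft_force: [-0.5, -6.4, 9.0]
width: 23.7
grasp_force: 30.0
[555.2 205.7  72.1]
row [ 1.2 -0.6  1.1] [ 0.    -0.002  0.   ] q6 1.96 t 34.1
```

View pics/t3.png

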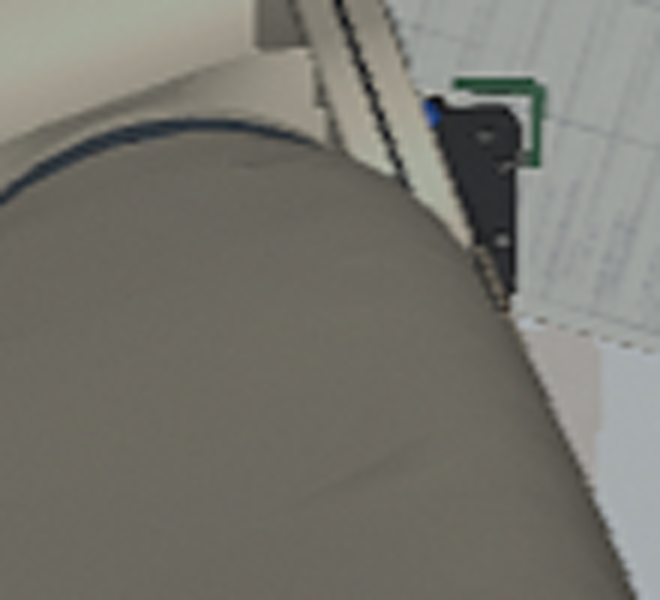

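```bash
python3 -m inch '[[[0,0,0,0,0,0,50],[0,0,0,0,0,0,50],[0,0,0,0,0,0,50],[0,0,0,0,0,0,50],[0,0,-40,0,0,0,50],[0,0,-90,0,0,0,50],[0,0,-140,0,0,0,50],[0,0,-150,0,0,0,50],[0,0,-150,0,0,0,50],[0,0,-150,0,0,0,50]]]'
python3 run.py; python3 - <<'E'
from h import *
d=snap('wrist'); cv2.imwrite('pics/w5.png',cv2.resize(d['frame'][80:290,200:440,::-1],None,fx=2.8,fy=2.8,interpolation=cv2.INTER_CUBIC))
print('btn',[ray(d,c,49).round(1)[0] for a,c,p in blobs(d,(45,60,30),(90,255,255),100)])
E
```

```text
t: 35.15
ee_pos: [553.6, 206.1, 219.4]
orientation: [3.14, -0.085, -0.003]
ft_force: [-0.4, -0.3, -0.1]
width: 43.9
grasp_force: 0.0
[553.2 206.  218.7]
46 [247. 127.] [620.  289.8] in mark [58.5 87. ] [[52.2, 84.5], [65.1, 89.3]] box 
btn [array([458.4, 211.3])]
```

View pics/w5.png

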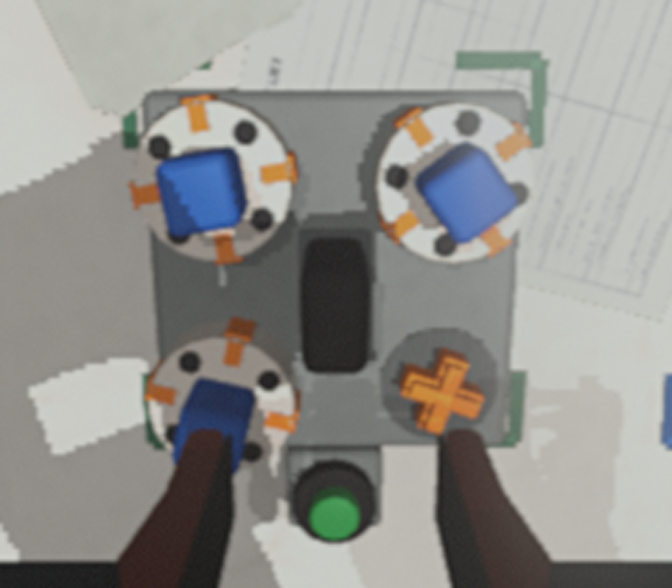

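```bash
python3 - <<'E'
from h import *
d=snap('wrist'); f=lambda P,z: ray(d,[(200+x/2.8,80+y/2.8) for x,y in P],z)
def loc(w,c=(556.3,206.3),a=-3.1):
    a=np.radians(a); return (np.array([[np.cos(a),np.sin(a)],[-np.sin(a),np.cos(a)]])@(w-c).T).T.round(1)
print('deck corners in mark UL UR LL LR\n',loc(f([(146,92),(527,92),(154,446),(512,446)],22)))
# column profiles across edges at deck: left edge midrow, right edge midrow, top edge mid col, bottom edge
g=cv2.cvtColor(d['frame'],cv2.COLOR_RGB2GRAY).astype(int)
for nm,(x0,y0,x1,y1) in {'right':(480,300,560,300),'top':(330,60,330,120)}.items():
    n=25; P=[(x0+(x1-x0)*i/n,y0+(y1-y0)*i/n) for i in range(n)]; print(nm,[(round(x),round(y),int(g[int(80+y/2.8),int(200+x/2.8)])) for x,y in P])
print('angle UR outer/inner', loc(f([(548,53),(530,68)],0)),'R arm upper',loc(f([(537,140)],0)),'R arm lower',loc(f([(518,372),(522,372),(526,372)],0)),'L arm lower',loc(f([(148,375)],0)),'L arm upper',loc(f([(130,130)],0)))
for z in(49,): print('btn',loc(f([(334,517)],z)))
print('stub4',loc(f([(440,392)],42)))
E
```

```text
deck corners in mark UL UR LL LR
 [[ 74.5  73.6]
 [ 74.3 -77.6]
 [-79.   80.7]
 [-79.3 -81.4]]
right [(480, 300, 142), (483, 300, 142), (486, 300, 142), (490, 300, 143), (493, 300, 145), (496, 300, 145), (499, 300, 147), (502, 300, 147), (506, 300, 145), (509, 300, 138), (512, 300, 138), (515, 300, 186), (518, 300, 197), (522, 300, 198), (525, 300, 197), (528, 300, 198), (531, 300, 197), (534, 300, 198), (538, 300, 198), (541, 300, 198), (544, 300, 198), (547, 300, 198), (550, 300, 198), (554, 300, 198), (557, 300, 199)]
top [(330, 60, 196), (330, 62, 196), (330, 65, 195), (330, 67, 194), (330, 70, 194), (330, 72, 192), (330, 74, 189), (330, 77, 185), (330, 79, 183), (330, 82, 184), (330, 84, 188), (330, 86, 188), (330, 89, 181), (330, 91, 136), (330, 94, 110), (330, 96, 118), (330, 98, 127), (330, 101, 136), (330, 103, 136), (330, 106, 138), (330, 108, 138), (330, 110, 137), (330, 113, 137), (330, 115, 138), (330, 118, 136)]
angle UR outer/inner [[ 89.6 -90.2]
 [ 83.7 -83.1]] R arm upper [[ 54.3 -88.2]] R arm lower [[-51.7 -87.1]
 [-51.7 -88.9]
 [-51.7 -90.8]] L arm lower [[-52.9  86.3]] L arm upper [[58.7 86.3]]
btn [[-99.9  -0.7]]
stub4 [[-45.3 -45. ]]
```

```bash
python3 -m inch '[[[0,0,40,0,0,0,50],[0,0,80,0,0,0,50],[0,0,120,0,0,0,50],[0,0,140,0,0,0,50],[0,0,150,0,0,0,50],[0,0,150,0,0,0,50],[0,0,150,0,0,0,15],[0,0,150,0,0,0,15],[0,0,150,0,0,0,15],[0,0,150,0,0,0,15],[0,0,150,0,0,0,15],[1,0,150,0,0,0,15],[2,0,150,0,0,0,15],[2.5,0,150,0,0,0,15],[2.5,0,150,0,0,0,15],[2.5,0,150,0,0,0,15]]]'
python3 -m inch '[[[0,0,0,0,0,0,50],[0,0,0,0,0,0,50],[0,0,0,0,0,0,50],[0,0,0,0,0,0,50],[0,0,-40,0,0,0,50],[0,0,-90,0,0,0,50],[0,0,-140,0,0,0,50],[0,0,-150,0,0,0,50],[0,0,-150,0,0,0,50],[0,0,-150,0,0,0,50]]]'
python3 - <<'E'
from h import *
d=snap('wrist'); print(status.get_obs()['ee_pos'].round(1))
print('btn',[ray(d,c,49).round(1)[0] for a,c,p in blobs(d,(45,60,30),(90,255,255),100)])
p=[ (c,ray(d,c,0)[0].round(1)) for a,c,p in blobs(d,(45,50,30),(90,255,255),30)]; print(p)
g=cv2.cvtColor(d['frame'],cv2.COLOR_RGB2GRAY).astype(int); print(g[105:120,318], )
# deck top-edge row: first big drop
v=np.argmax(g[100:122,318][:-1]-g[100:122,318][1:])+100.5; print('top edge',ray(d,(318,v),22))
E
```

```text
t: 36.9
ee_pos: [555.3, 206.3, 71.9]
orientation: [3.14, -0.085, -0.004]
ft_force: [-9.0, -0.6, 14.4]
width: 24.3
grasp_force: 30.0
t: 37.9
ee_pos: [556.2, 206.0, 219.4]
orientation: [3.14, -0.085, -0.003]
ft_force: [-0.3, -0.4, -0.8]
width: 44.1
grasp_force: 0.0
[555.8 205.8 218.7]
btn [array([458.6, 211.8])]
[(array([246.8125    , 128.70833333]), array([620.2, 289.7])), (array([318.87086093, 265.24503311]), array([430.6, 213.3]))]
[192 188 186 186 184 184 182 185 190 187 138 109 117 127 135]
top edge [[632.2635706  203.00343294]]
```

```bash
python3 -m inch '[[[-2,0,40,0,0,0,50],[-2,0,80,0,0,0,50],[-2,0,120,0,0,0,50],[-2,0,140,0,0,0,50],[-2,0,147,0,0,0,50],[-2,0,147,0,0,0,50],[-2,0,147,0,0,0,15],[-2,0,147,0,0,0,15],[-2,0,147,0,0,0,15],[-2,0,147,0,0,0,15],[-2,0,147,0,0,0,15]]]'
python3 -m inch '[[[1,0,0,0,0,0,15],[1,0,0,0,0,0,15],[2,0,0,0,0,0,15],[2,0,0,0,0,0,15]]]'
```

```text
t: 39.05
ee_pos: [555.7, 206.5, 74.9]
orientation: [-3.14, 0.085, -0.003]
ft_force: [-0.1, -1.1, 7.2]
width: 23.7
grasp_force: 30.0
t: 39.45
ee_pos: [555.7, 206.5, 74.9]
orientation: [-3.14, 0.085, 0.003]
ft_force: [-8.2, 0.6, 12.3]
width: 23.6
grasp_force: 30.0
```

```bash
python3 -m inch '[[[0,0,-1.5,0,0,0,15],[1,0,-1.5,0,0,0,15],[1,0,-1.5,0,0,0,15]]]';python3 -m inch '[[[0.5,0,0,0,0,0,15],[0.5,0,0,0,0,0,15]]]'
```

```text
t: 39.75
ee_pos: [556.1, 206.1, 74.9]
orientation: [3.14, -0.085, -0.006]
ft_force: [-7.1, 0.4, 3.6]
width: 23.7
grasp_force: 30.0
t: 39.95
ee_pos: [556.4, 206.1, 74.9]
orientation: [3.14, -0.085, -0.007]
ft_force: [-9.6, 1.4, 3.3]
width: 23.9
grasp_force: 30.0
```

```bash
python3 -m inch '[[[0.5,0,0,0,0,0,15],[0.5,0,0,0,0,0,15]]]';python3 -m inch '[[[0.7,0,0,0,0,0,15],[0.7,0,0,0,0,0,15]]]'
```

```text
t: 40.15
ee_pos: [556.8, 206.0, 74.9]
orientation: [3.14, -0.085, -0.007]
ft_force: [-9.2, 1.4, 3.5]
width: 23.5
grasp_force: 30.0
t: 40.35
ee_pos: [557.5, 205.9, 74.9]
orientation: [3.14, -0.085, -0.007]
ft_force: [-8.2, 0.5, 2.9]
width: 23.9
grasp_force: 30.0
```

```bash
python3 -m inch '[[[-2,0,0,0,0,0,15],[-2,0,0,0,0,0,50],[-2,0,0,0,0,0,50],[-2,0,0,0,0,0,50],[-2,0,0,0,0,0,50],[-2,0,-40,0,0,0,50],[-2,0,-90,0,0,0,50],[-2,0,-140,0,0,0,50],[-2,0,-145,0,0,0,50],[-2,0,-145,0,0,0,50],[-2,0,-145,0,0,0,50]]]'
python3 - <<'E'
from h import *
d=snap('wrist'); print(status.get_obs()['ee_pos'].round(1))
a0=np.radians(-3.1); c0=np.array([556.3,206.3]); M=np.array([[np.cos(a0),np.sin(a0)],[-np.sin(a0),np.cos(a0)]])
loc=lambda w:(M@(np.atleast_2d(w)-c0).T).T.round(1)
print('btn',[loc(ray(d,c,49)) for a,c,p in blobs(d,(45,60,30),(90,255,255),100)])
g=cv2.cvtColor(d['frame'],cv2.COLOR_RGB2GRAY).astype(float); s=d['hsv'][:,:,1].astype(int)
W=lambda x,y,z:proj(d,np.r_[M.T@[x,y]+c0,z][None])[0]
# scan intensity along mark axes at z=22 plane: find the steepest edge
def scan(fx,z,lo,hi,sgn):
    t=np.arange(lo,hi,.25); P=np.array([W(*fx(k),z) for k in t],np.float32); v=cv2.remap(g.astype(np.float32),P[:,:1],P[:,1:],cv2.INTER_LINEAR).ravel(); v=cv2.GaussianBlur(v[:,None],(1,5),1).ravel(); dv=np.diff(v); i=np.argmax(dv); return t[i],round(float(dv[i]),1)
for y in(-10,0,15): print('x+ edge y',y,scan(lambda k:(k,y),22,70,84,1))
for x in(-5,0,5): print('y- edge x',x,scan(lambda k:(x,-k),22,70,84,1),'y+',scan(lambda k:(x,k),22,70,84,1))
for y in(-50,-45,-35,): print('x- edge',scan(lambda k:(-k,y),22,70,84,1))
m=cv2.inRange(d['hsv'],np.array((45,40,30)),np.array((95,255,255)))
n,l,st,c=cv2.connectedComponentsWithStats(m)
for i in range(1,n):
    if st[i,4]>12:
        w=loc(ray(d,np.argwhere(l==i)[:,::-1],0))
        if np.abs(w.mean(0)).max()<95: print(st[i,4],c[i].round(),w.mean(0).round(1),np.percentile(w,[3,97],axis=0).round(1).tolist())
E
```

```text
t: 41.45
ee_pos: [556.8, 205.9, 218.9]
orientation: [3.14, -0.085, -0.003]
ft_force: [-0.5, 0.3, 0.0]
width: 43.9
grasp_force: 0.0
[556.5 205.8 218.3]
btn [array([[-96.4,  -0. ]])]
x+ edge y -10 (np.float64(77.5), 11.1)
x+ edge y 0 (np.float64(77.5), 10.9)
x+ edge y 15 (np.float64(77.5), 11.5)
y- edge x -5 (np.float64(77.25), 5.3) y+ (np.float64(76.75), 6.1)
y- edge x 0 (np.float64(77.0), 5.2) y+ (np.float64(76.75), 6.7)
y- edge x 5 (np.float64(76.75), 5.6) y+ (np.float64(76.5), 5.9)
x- edge (np.float64(82.5), 0.2)
x- edge (np.float64(77.0), 7.0)
x- edge (np.float64(76.75), 7.1)
85 [375. 105.] [ 87.2 -66.5] [[85.7, -81.5], [89.1, -53.3]]
50 [391. 124.] [ 64.7 -86.9] [[54.6, -88.5], [75.0, -85.2]]
50 [247. 129.] [59.1 86.8] [[53.1, 84.0], [65.4, 89.2]]
80 [383. 231.] [-73.3 -85.7] [[-88.3, -88.5], [-55.0, -79.1]]
20 [254. 238.] [-83.6  87. ] [[-88.0, 83.8], [-77.1, 88.9]]
```

```bash
python3 -c "
from h import *
go(458.6,211.5,80,86.9)"
```

```text
row [-97.6  -0.6 138.6] [ 0.001  0.003 -0.   ] q6 1.96 t 41.5
```

```bash
python3 -m inch '[[[-50,0,0,0,0,0,0],[-97.5,-0.5,0,0,0,0,0],[-97.5,-0.5,0,0,0,0,0],[-97.5,-0.5,40,0,0,0,0],[-97.5,-0.5,80,0,0,0,0],[-97.5,-0.5,120,0,0,0,0],[-97.5,-0.5,138,0,0,0,0],[-97.5,-0.5,138,0,0,0,0],[-97.5,-0.5,138,0,0,0,0]]]'
```

```text
t: 42.4
ee_pos: [460.1, 211.7, 81.3]
orientation: [3.14, -0.085, -0.003]
ft_force: [0.5, -0.8, 0.2]
width: 0.6
grasp_force: 0.0
```

```bash
python3 -m inch '[[[-1,0,6,0,0,0,0],[-1,0,10,0,0,0,0],[-1,0,13,0,0,0,0],[-1,0,16,0,0,0,0],[-1,0,18,0,0,0,0],[-1,0,19,0,0,0,0],[-1,0,19,0,0,0,0]]]'; python3 -m inch '[[[0,0,1,0,0,0,0],[0,0,2,0,0,0,0],[0,0,2,0,0,0,0],[0,0,2,0,0,0,0]]]'
```

```text
t: 43.1
ee_pos: [459.6, 212.2, 63.4]
orientation: [-3.14, 0.085, -0.001]
ft_force: [0.1, 0.1, 4.4]
width: 0.7
grasp_force: 2.1
t: 43.5
ee_pos: [459.7, 212.2, 62.1]
orientation: [-3.14, 0.085, -0.001]
ft_force: [-2.8, -1.4, 14.3]
width: 0.7
grasp_force: 7.4
```

```bash
python3 -m inch '[[[0,0,0,0,0,0,0],[0,0,-10,0,0,0,0],[0,0,-50,0,0,0,0],[0,0,-100,0,0,0,0],[20,0,-150,0,0,0,0],[60,0,-157,0,0,0,0],[98,0,-157,0,0,0,0],[98,0,-157,0,0,0,50],[98,0,-157,0,0,0,50],[98,0,-157,0,0,0,50]]]'
python3 - <<'E'
from h import *
d=snap('wrist'); print(status.get_obs()['ee_pos'].round(1))
a0=np.radians(-3.1); c0=np.array([556.3,206.3]); M=np.array([[np.cos(a0),np.sin(a0)],[-np.sin(a0),np.cos(a0)]])
loc=lambda w:(M@(np.atleast_2d(w)-c0).T).T.round(1)
print('btn',[loc(ray(d,c,49)) for a,c,p in blobs(d,(45,60,30),(90,255,255),100)])
g=cv2.cvtColor(d['frame'],cv2.COLOR_RGB2GRAY).astype(np.float32)
W=lambda x,y,z:proj(d,np.r_[M.T@[x,y]+c0,z][None])[0]
def scan(fx,z,lo,hi):
    t=np.arange(lo,hi,.25); P=np.array([W(*fx(k),z) for k in t],np.float32); v=cv2.GaussianBlur(cv2.remap(g,P[:,:1],P[:,1:],cv2.INTER_LINEAR),(1,5),1).ravel(); return float(t[np.argmax(np.diff(v))])
print('x+',[scan(lambda k:(k,y),22,70,84) for y in(-10,0,15)],'y-',[scan(lambda k:(x,-k),22,70,84) for x in(-5,5)],'y+',[scan(lambda k:(x,k),22,70,84) for x in(-5,5)],'x-',[scan(lambda k:(-k,y),22,70,84) for y in(-45,-35)])
print('arms',[loc(ray(d,c,0)).tolist() for a,c,p in blobs(d,(45,40,30),(95,255,255),30)])
E
```

```text
t: 44.5
ee_pos: [555.5, 206.4, 217.2]
orientation: [3.14, -0.085, -0.004]
ft_force: [0.4, -0.6, 0.1]
width: 20.8
grasp_force: 0.0
[555.5 206.5 217.4]
btn [array([[-96.3,  -0. ]])]
x+ [77.25, 77.25, 77.0] y- [76.5, 77.0] y+ [77.0, 77.25] x- [76.25, 80.5]
arms [[[80.2, -76.7]], [[59.2, 86.8]], [[-76.8, -79.5]], [[-124.0, -0.2]]]
```

```bash
python3 -c "
from workcell import ctrl
print(ctrl.close_job())"
```

```text
the job is handed in; nothing more can be done
None
```

The job is handed in: all three white carriers on the table are seated on the mixer, it's back on the green mark within about 1 mm and square to it, and its start button was pressed right down.

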